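# Open the ratchet clamp on a screen frame jig

## Task

Free the empty wooden screen frame in the jig: press the clamp's ratchet release pad all the way down (it stays down), then push the sliding jaw back along its bar until it meets the end stop. Only press and push with the fingertips or the outside of the fingers; do not lift or shift the frame, and leave everything else on the bench where it is.

Things in the scene. Friction and masses are not known exactly. Their poses are not given: they have to be found in the camera images.
- jig: Plywood board, 260 x 400 x 12 mm, screwed to the bench, that carries the frame and the clamp. Origin: centre of its underside (bench height). Its y axis runs along the clamp's bar, pointing the way the jaw is pushed to open; z up. A 36 mm high wooden fence stands at its -y end. The steel bar (20 mm wide, top 34 mm above the bench) runs at x = 0 from y = 2 to 168 mm and ends at a steel stop block (60 mm wide, 50 mm high, y = 165 to 183 mm).
- jaw (a joint): Sliding jaw of the clamp, travel along the jig's +y, in m: 0 = closed against the frame, 0.090 = fully back against the end stop. Locked by the ratchet until the release is down; then it slides with about 3 N of friction and stays where it is left. It is one piece of aluminium: an upright plate 90 mm wide (x), 12 mm thick, from 16 to 80 mm above the bench, and behind it (+y) a carriage 64 mm wide, 63 mm long, with its top 48 mm above the bench.
- jaw_face (a point): Point on the middle of the jaw plate's front face (the face towards the frame, facing the jig's -y), 60 mm above the bench and 20 mm below the plate's top edge. Moves with the jaw. Axes as the jig's. The frame's top lies 26 mm below this point, so the upper 46 mm of the face is bare above the frame.
- release (a joint): Ratchet release pad, travel downwards in m: 0 = up (jaw locked), 0.008 = fully down. The ratchet lets go beyond about 5 mm. It takes about 4 N to press and stays down when let go. It needs no holding.
- release_top (a point): Centre of the top face of the release pad: a ribbed black plastic pad, 44 x 40 mm (x, y), on the carriage behind the jaw plate. Up, its top is 58 mm above the bench and 10 mm above the carriage; fully down it is 50 mm above the bench. Its centre lies 46 mm behind (+y) the jaw's front face and 34 mm from the plate's back. Moves with the jaw and the pad. Axes as the jig's.
- frame_center (a point): Centre (half-way up) of the empty wooden screen frame, loose, 220 x 180 mm (x, y) outside, bars 25 mm wide and 22 mm high, open middle. It lies on the jig's board between the fence and the jaw; top 34 mm above the bench.
- jar: Small closed ink jar, 56 mm across, 55 mm high, standing on the board inside the frame; origin at the centre of its underside.
- tape: Roll of paper tape, 60 mm across, 24 mm high, lying on the board inside the frame; origin at the centre of its underside.
- brush: Brush, 130 mm long, lying on the board beside the bar, along it (its x axis is its length); origin under its middle.
- tub: Closed ink tub, 96 mm across, 100 mm high, on the bench to the left; origin at the centre of its underside.
- spray: White bottle, 68 mm across, 180 mm high, on the bench to the left; origin at the centre of its underside.
- squeegee: Squeegee lying flat on the bench to the left: wooden handle 220 mm long with a rubber blade, about 110 mm across, 26 mm high; origin under its middle.
- spatula: Ink spatula, 250 mm long, lying on the bench to the right; origin under its middle.
- cup: Empty white cup, 80 mm across, 90 mm high, on the bench to the right; origin at the centre of its underside.

How it is judged:
By the outcome, as a careful person would: the job done as asked, in the order asked, and still so for the second after the job is handed in, with the robot touching nothing.
It also fails if it takes over 38 s, if anything falls off the work surface, if the arm or the gripper's body presses on something with over 40 N, if the wrist force passes 120 N, or if a joint passes its speed limit or range.

## Robot

A 6-joint arm with a two-finger parallel gripper is mounted at the origin on the work surface. World frame = base frame: x ahead of the robot, y to its left, z up, the work surface at z = 0. Lengths are in m, angles in rad, forces in N, time in s.
With the tool pointing down it reaches from about 0.35 to 0.775 m from the base axis. Payload 5.5 kg.
Tool frame: the origin (TCP) lies midway between the tips of the shut fingers; the grasp point (between the pads) lies grasp_offset behind it (grasp_offset is the distance from the TCP to the grasp point, in m); z points along the fingers, y is the line along which they close (so a half turn about z gives the same grasp; the last joint's range is limited). The gripper opens to 85 mm and grips with 20 to 120 N. Pads are 22 mm wide; open, the fingers measure 114 mm over their backs; the gripper's body (76 mm by 85 mm) begins 54 mm behind the grasp point. The pads swing forward as they close: fully open they stand 13 mm farther back than shut.
Start: joints at [1.137, 0.313, 0.046, 1.304, 0, 1.431], TCP at [0.167, 0.55, 0.231] pointing down, gripper open.
Joint ranges: [-2.76, 2.76], [-0.86, 1.69], [-1.03, 1.26], [-2.2, 2.34], [-1.47, 1.5], [-3.14, 3.14]. Speed limits (rad/s): [2.57, 2.57, 3.14, 3.14, 3.14, 3.14].

## Interface

Orientations are given as a unit quaternion [w, x, y, z].
In Python, from workcell import * gives the robot as it stands.
- The arm moves only by the tool step_arm, never from a script. Its argument "deltas" is a list of rows, each a list of 7 numbers: the shift along the world's x, y, z in mm, then the turn, a rotation vector about the world's x, y, z in degrees, then the gripper's target within -1 to 1 (fully open at 1, half-way at 0, shut at -1). A call has 1 to 5 rows; each row shifts and turns the commanded pose from where the row before left it; what a row does not reach is not made up. A row lasts 1/10 s, in which the tool goes at most 50 mm and 8.59 degrees, less where a joint would pass 70% of its speed; a pose out of reach is approached as far as the arm can. A call is refused whole if a number of a shift passes 50 or a number of a turn 8.59, either way. A call with a gripper value outside its range is refused whole. The fingers move at their own pace and stop on an object; "newtons" is the grip in N (left out, the last holds). Time passes only in rows, so rows that do not move let the fingers close. It gives the time, the measured TCP pose, the force, the opening and the grip force at its end, in the units of the state.
- get_state(): the state, without advancing time (a new reading comes with each control period).
- read_camera(name): name is "scene" or "top" or "wrist"; returns a dict with "image" (400x640x3 uint8, red, green, blue), "z_map" (400x640 float32, m along the optical axis (not along the pixel's ray), 0 where there is no reading), "K" (3x3 intrinsics, pixels), "dist_coeffs" ([k1, k2, p1, p2, k3] as OpenCV has them; the pictures are not rectified), "world_from_camera" (4x4, takes a point from camera to world coordinates). Camera axes: x right, y down, z forward; pixel columns grow to the right and rows downward; lengths in m; the calibration is good to about 2 mm. A picture is of the moment at which its call begins.
- hand_in(): hands the job in; it is judged then, once.
The state is a dict: "clock": time; "joint_pos": joint angles; "qvel": joint speeds; "tau": joint torques, N m; "tcp_pos": TCP position; "orientation": TCP orientation; "wrist_force": force on the tool from outside, world axes, zero at the start; "ft_torque": the same for the moment, N m; "finger_gap": finger opening in m; "grip_force": force on a finger pad.
Only numpy, scipy, OpenCV 4.12 (cv2) and the standard library are available. Lean on these libraries where they do the work, as an engineer would, in place of code of your own. Each camera call takes 0.05 s, during which the arm holds its last target. There are 200 camera calls.

## Working session

There is one attempt and no reset: what is moved stays moved. The work goes in short steps, Python scripts to look and compute and a tool call to move; the robot and the scene stay as the last step left them, time stands still between calls to the robot, and variables do not carry over. Pictures are saved under pics/ and viewed, at most 10 in all, crops included, and the job is handed in when it is done.

Besides the shell and the picture viewer there is one more tool, called as name(argument=value, ...) on one line, values as JSON. step_arm: Moves the arm, as the interface text tells. Its arguments: {"type":"object","properties":{"deltas":{"type":"array","items":{"type":"array","items":{"type":"number"}}},"newtons":{"type":"number"}},"required":["deltas"]}

```bash
mkdir -p pics; cat > h.py <<'E'
from workcell import *
import numpy as np, cv2
def snap(n,f):
    c=read_camera(n); cv2.imwrite('pics/'+f+'.png',c['image'][:,:,::-1]); np.savez('pics/'+f+'.npz',**{k:np.array(v) for k,v in c.items()}); return c
def pt(f,u,v,z=None):
    c=np.load('pics/'+f+'.npz'); K=c['K']
    p=cv2.undistortPoints(np.array([[[u,v]]],float),K,c['dist_coeffs'])[0,0]
    T=c['world_from_camera']; d=np.array([p[0],p[1],1.])
    if z is None:
        return T[:3,:3]@(d*np.median(c['z_map'][v-1:v+2,u-1:u+2]))+T[:3,3]
    r=T[:3,:3]@d; return T[:3,3]+r*(z-T[2,3])/r[2]
E
python3 - <<'E'
from h import *
snap('top','top1');snap('scene','sc1')
s=get_state();print(s['clock'],s['tcp_pos'],s['orientation'],s['finger_gap'])
E
```

```text
0.1 [0.16632394 0.54995444 0.2305037 ] [-2.24548398e-04  1.46372719e-01  9.89229182e-01 -7.76345659e-04] 0.08500108515682424
```

View pics/top1.png

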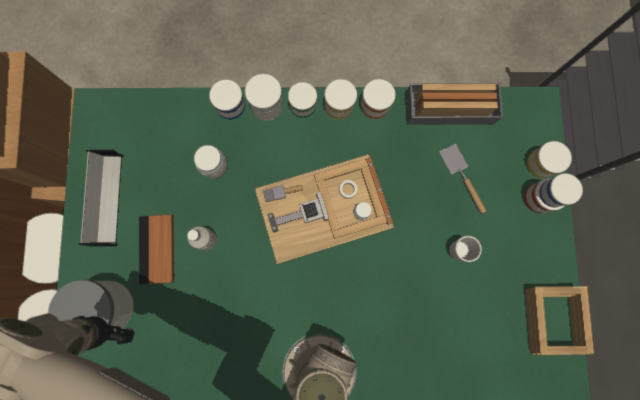

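View pics/sc1.png

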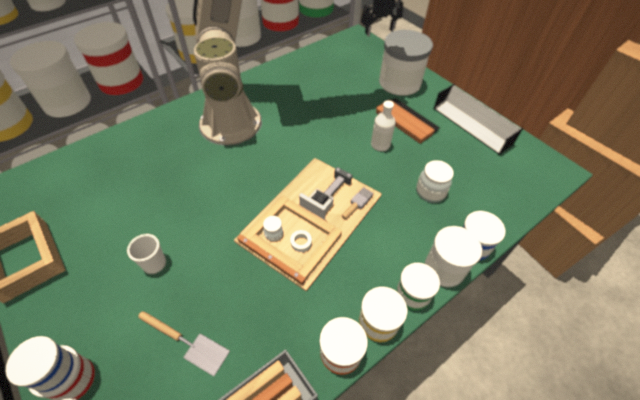

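The top picture shows the jig at the centre: the stop block is near (272,222), the pad near (310,210), the plate near (322,207) and the fence near (380,190). I'll enlarge that area.

```bash
python3 - <<'E'
from h import *
i=cv2.imread('pics/top1.png')[150:265,250:400]
cv2.imwrite('pics/top1c.png',cv2.resize(i,None,fx=5,fy=5,interpolation=cv2.INTER_CUBIC))
for u,v in [(272,222),(310,210),(323,207),(290,217)]: print(u,v,pt('top1',u,v).round(4))
E
```

```text
272 222 [0.4684 0.1464 0.0491]
310 210 [0.5054 0.0244 0.0577]
323 207 [ 0.5118 -0.0167  0.078 ]
290 217 [0.4866 0.0895 0.0319]
```

View pics/top1c.png

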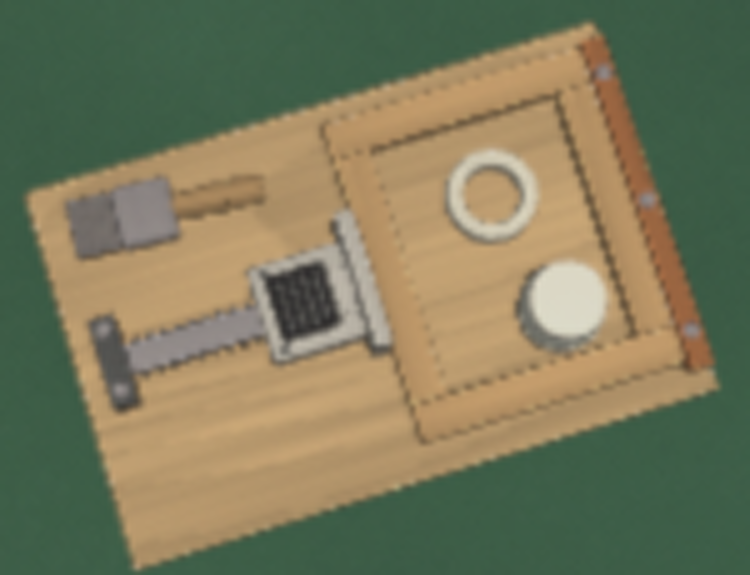

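The enlarged crop shows the board corners at about (28,192), (595,25), (718,388) and (135,570). The pad centre is at (302,300), the plate top runs from (345,213) to (383,348), and the stop block is at (115,362). The jar at (567,305) is well clear of the plate.

```bash
python3 - <<'E'
from h import *
f=lambda u,v,z: pt('top1',250+u/5-.4,150+v/5-.4,z)
C=[f(*p,.012) for p in [(28,192),(595,25),(718,388),(135,570)]]
for c in C: print(c.round(4))
print('centre',np.mean(C,0)); 
ys=[C[0]-C[1],C[3]-C[2]]; xs=[C[0]-C[3],C[1]-C[2]]
for d in ys: print(np.linalg.norm(d),np.degrees(np.arctan2(d[1],d[0])))
for d in xs: print(np.linalg.norm(d),np.degrees(np.arctan2(d[1],d[0])))
print('pad',f(302,300,.058),'plate top mid',f(364,281,.08),'front edge mid',f(372,279,.08),'stop',f(115,362,.05),'jar',f(567,300,.055))
from scipy.spatial.transform import Rotation as R
s=get_state();q=s['orientation'];print(R.from_quat(np.r_[q[1:],q[0]]).as_matrix().round(3))
E
```

```text
[0.5871 0.2065 0.012 ]
[ 0.7003 -0.1744  0.012 ]
[ 0.4538 -0.2488  0.012 ]
[0.3373 0.1334 0.012 ]
centre [ 0.51959401 -0.02083404  0.012     ]
0.39733181202133466 106.55024026564035
0.39950482582648433 106.95785152570744
0.2603124157459242 16.311058333817233
0.2574702802133218 16.789738245407907
pad [0.50669466 0.02441778 0.058     ] plate top mid [ 0.51536581 -0.01473294  0.08      ] front edge mid [ 0.51662008 -0.01979556  0.08      ] stop [0.46830017 0.14438866 0.05      ] jar [ 0.50633661 -0.14566977  0.055     ]
[[-0.957  0.29  -0.001]
 [ 0.29   0.957 -0.001]
 [ 0.    -0.002 -1.   ]]
```

step_arm(deltas=[[24, -37.5, 0, 0, 0, 6.7, -1], [24, -37.5, 0, 0, 0, 6.7, -1], [24, -37.5, 0, 0, 0, 6.7, -1], [24, -37.5, 0, 0, 0, 6.7, -1], [24, -37.5, 0, 0, 0, 6.7, -1]], newtons=60)

```text
clock: 0.6
tcp_pos: [0.2869, 0.3613, 0.231]
orientation: [-0.0, -0.148, 0.989, -0.0]
wrist_force: [1.6, 0.1, 0.5]
finger_gap: 0.0123
grip_force: 0.0
```

step_arm(deltas=[[24, -37.5, 0, 0, 0, 0, -1], [24, -37.5, 0, 0, 0, 0, -1], [24, -37.5, 0, 0, 0, 0, -1], [24, -37.5, 0, 0, 0, 0, -1], [24, -37.5, 0, 0, 0, 0, -1]])

```text
clock: 1.1
tcp_pos: [0.407, 0.1737, 0.2312]
orientation: [-0.0, -0.145, 0.989, 0.0]
wrist_force: [0.9, 0.1, -1.0]
finger_gap: -0.0001
grip_force: 0.0
```

step_arm(deltas=[[24, -37.5, 0, 0, 0, 0, -1], [24, -37.5, 0, 0, 0, 0, -1], [24, -37.5, 0, 0, 0, 0, -1], [24, -37.5, 0, 0, 0, 0, -1], [0, 0, 0, 0, 0, 0, -1]])

```text
clock: 1.6
tcp_pos: [0.5051, 0.0212, 0.2305]
orientation: [0.0, -0.142, 0.99, -0.001]
wrist_force: [-0.1, 0.7, 0.2]
finger_gap: 0.0003
grip_force: 0.0
```

```bash
python3 - <<'E'
from h import *
snap('wrist','w1'); print(get_state()['tcp_pos'])
E
```

```text
[0.50335679 0.02322135 0.23048666]
```

View pics/w1.png

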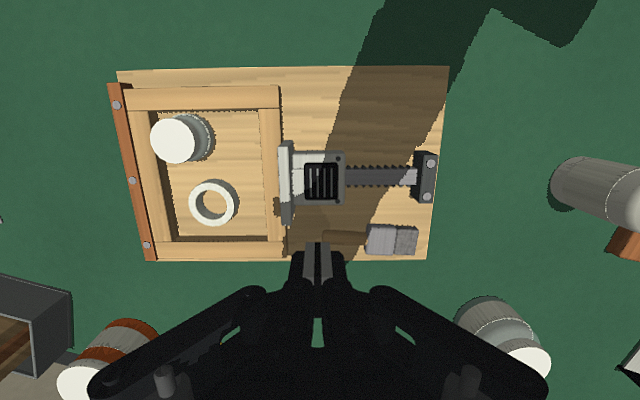

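The wrist picture shows the pad centred at about (321,181). The plate's front top edge is at about column 279, rows 141 to 224, and the stop block is at (426,178).

```bash
python3 - <<'E'
from h import *
print('pad',pt('w1',321,181,.058),pt('w1',321,181))
a,b=pt('w1',279,141,.08),pt('w1',280,224,.08)
print(a,b,(a+b)/2,np.linalg.norm(a-b),np.degrees(np.arctan2(*(b-a)[1::-1])), pt('w1',286,182))
print('stop',pt('w1',426,178,.05),pt('w1',415,178))
E
```

```text
pad [0.50432717 0.02465677 0.058     ] [0.50425223 0.02463104 0.05830495]
[ 0.47038407 -0.03078381  0.08      ] [ 0.56007264 -0.00742066  0.08      ] [ 0.51522836 -0.01910223  0.08      ] 0.09268158382070785 14.600613534508863 [ 0.51052361 -0.01302494  0.08022782]
stop [0.46757839 0.14372747 0.05      ] [0.47349411 0.13765741 0.03411435]
```

step_arm(deltas=[[1, 1, -40, 0, 0, 0, -1], [0, 0, -40, 0, 0, 0, -1], [0, 0, -40, 0, 0, 0, -1], [0, 0, -30, 0, 0, 0, -1], [0, 0, -10, 0, 0, 0, -1]])

```text
clock: 2.15
tcp_pos: [0.4999, 0.0279, 0.0681]
orientation: [-0.003, -0.146, 0.989, 0.001]
wrist_force: [-0.5, 0.5, 0.2]
finger_gap: -0.0001
grip_force: 0.0
```

step_arm(deltas=[[0, 0, -5, 0, 0, 0, -1], [0, 0, -5, 0, 0, 0, -1], [0, 0, -4, 0, 0, 0, -1], [0, 0, -4, 0, 0, 0, -1], [0, 0, 0, 0, 0, 0, -1]])

```text
clock: 2.65
tcp_pos: [0.5046, 0.0264, 0.054]
orientation: [0.001, -0.145, 0.989, -0.0]
wrist_force: [-0.1, 0.8, 1.0]
finger_gap: -0.0001
grip_force: 0.2
```

step_arm(deltas=[[0, 0, -3, 0, 0, 0, -1], [0, 0, -2, 0, 0, 0, -1], [0, 0, 0, 0, 0, 0, -1]])

```text
clock: 2.95
tcp_pos: [0.5045, 0.0265, 0.0498]
orientation: [0.001, -0.145, 0.989, 0.0]
wrist_force: [-1.2, 2.1, 10.9]
finger_gap: 0.0001
grip_force: 5.5
```

step_arm(deltas=[[0, 0, -2, 0, 0, 0, -1], [0, 0, 0, 0, 0, 0, -1], [0, 0, 0, 0, 0, 0, -1]])

```text
clock: 3.25
tcp_pos: [0.5047, 0.0267, 0.0494]
orientation: [0.002, -0.145, 0.989, 0.0]
wrist_force: [-6.0, 2.4, 25.6]
finger_gap: 0.0002
grip_force: 12.6
```

step_arm(deltas=[[0, 0, 25, 0, 0, 0, -1], [0, 0, 40, 0, 0, 0, -1], [0, 0, 5, 0, 0, 0, -1], [0, 0, 0, 0, 0, 0, -1]])

```text
clock: 3.65
tcp_pos: [0.5046, 0.0261, 0.1175]
orientation: [0.001, -0.145, 0.989, -0.0]
wrist_force: [0.6, 0.6, -0.7]
finger_gap: -0.0001
grip_force: 0.0
```

step_arm(deltas=[[5, -19, 0, 0, 0, 0, -1], [5, -20, 0, 0, 0, 0, -1], [5, -20, 0, 0, 0, 0, -1], [6, -17, 0, 0, 0, 0, -1], [0, 0, 0, 0, 0, 0, -1]])

```text
clock: 4.15
tcp_pos: [0.5247, -0.0515, 0.115]
orientation: [-0.001, -0.144, 0.99, 0.0]
wrist_force: [0.2, 0.8, -0.4]
finger_gap: -0.0001
grip_force: 0.0
```

```bash
python3 - <<'E'
from h import *
snap('wrist','w2'); print(get_state()['tcp_pos'])
c=np.load('pics/w2.npz')['image'];
E
```

```text
[ 0.52421026 -0.05037631  0.11516866]
```

View pics/w2.png

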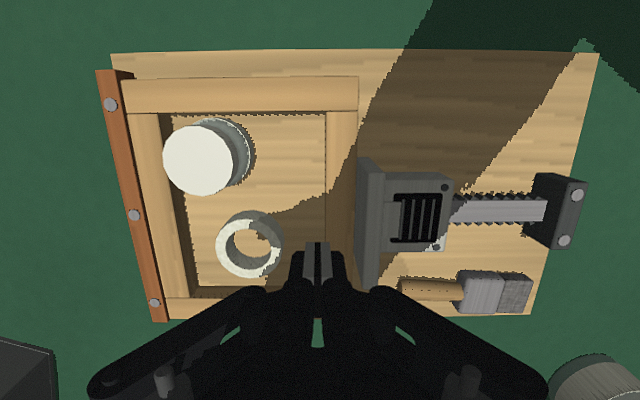

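The wrist picture shows the pad at (418,218), apparently down, with the plate at columns 358 to 382. The fingertips at (317,250) are in front of the plate, and the jar at (198,160) is well clear. Next I'll lower in front of the plate.

step_arm(deltas=[[0, 0, -30, 0, 0, 0, -1], [0, 0, -22, 0, 0, 0, -1], [0, 0, -8, 0, 0, 0, -1], [0, 0, 0, 0, 0, 0, -1]])

```text
clock: 4.6
tcp_pos: [0.523, -0.0487, 0.0549]
orientation: [-0.002, -0.145, 0.989, 0.001]
wrist_force: [1.2, -0.1, 0.0]
finger_gap: 0.0002
grip_force: 0.0
```

```bash
python3 - <<'E'
from h import *
print('pad top',pt('w2',426,218),pt('w2',418,230),get_state()['tcp_pos'])
E
```

```text
pad top [0.50257004 0.03198715 0.05043522] [0.51411521 0.0300008  0.0503056 ] [ 0.52298495 -0.04869466  0.05492263]
```

The pad top reads 50.4 mm, so it is fully down. Now I'll push.

step_arm(deltas=[[-2.3, 7.7, 0, 0, 0, 0, -1], [-2.3, 7.7, 0, 0, 0, 0, -1], [-2.3, 7.7, 0, 0, 0, 0, -1], [-2.3, 7.7, 0, 0, 0, 0, -1], [-2.3, 7.7, 0, 0, 0, 0, -1]])

```text
clock: 5.1
tcp_pos: [0.5137, -0.0108, 0.0573]
orientation: [0.001, -0.145, 0.989, -0.001]
wrist_force: [0.2, -3.2, 2.6]
finger_gap: 0.0001
grip_force: 1.6
```

step_arm(deltas=[[-2.3, 7.7, 0, 0, 0, 0, -1], [-2.3, 7.7, 0, 0, 0, 0, -1], [-2.3, 7.7, 0, 0, 0, 0, -1], [-2.3, 7.7, 0, 0, 0, 0, -1], [-2.3, 7.7, 0, 0, 0, 0, -1]])

```text
clock: 5.6
tcp_pos: [0.5016, 0.028, 0.0564]
orientation: [0.0, -0.145, 0.989, 0.0]
wrist_force: [2.3, -3.0, 3.4]
finger_gap: 0.0
grip_force: 1.6
```

step_arm(deltas=[[-2, 6.7, 0, 0, 0, 0, -1], [-2, 6.7, 0, 0, 0, 0, -1], [-1.1, 3.8, 0, 0, 0, 0, -1], [-0.9, 2.9, 0, 0, 0, 0, -1], [-0.9, 2.9, 0, 0, 0, 0, -1]])

```text
clock: 6.1
tcp_pos: [0.4945, 0.0506, 0.0562]
orientation: [-0.0, -0.145, 0.989, 0.0]
wrist_force: [2.4, -2.1, 1.6]
finger_gap: -0.0004
grip_force: 1.4
```

step_arm(deltas=[[-0.6, 1.9, 0, 0, 0, 0, -1], [-0.6, 1.9, 0, 0, 0, 0, -1], [0, 0, 0, 0, 0, 0, -1]])

```text
clock: 6.4
tcp_pos: [0.4937, 0.0533, 0.0563]
orientation: [-0.0, -0.145, 0.989, -0.001]
wrist_force: [2.3, -5.3, 0.7]
finger_gap: -0.0003
grip_force: 2.9
```

step_arm(deltas=[[-0.6, 1.9, 0, 0, 0, 0, -1], [-0.6, 1.9, 0, 0, 0, 0, -1], [0, 0, 0, 0, 0, 0, -1], [0, 0, 0, 0, 0, 0, -1]])

```text
clock: 6.8
tcp_pos: [0.4936, 0.0535, 0.0564]
orientation: [0.0, -0.143, 0.99, -0.005]
wrist_force: [4.5, -18.9, -1.6]
finger_gap: 0.0
grip_force: 9.3
```

The jaw is at the stop: the force rose to 19 N with no further motion. I'll back off, lift and check.

step_arm(deltas=[[1.5, -5, 0, 0, 0, 0, -1], [4.6, -15, 0, 0, 0, 0, -1], [0, 0, 30, 0, 0, 0, -1], [0, 0, 50, 0, 0, 0, -1], [0, 0, 50, 0, 0, 0, -1]])

```text
clock: 7.3
tcp_pos: [0.4966, 0.0378, 0.1865]
orientation: [-0.002, -0.145, 0.989, 0.001]
wrist_force: [1.9, 0.0, -0.0]
finger_gap: 0.0003
grip_force: 0.0
```

step_arm(deltas=[[0, 0, 40, 0, 0, 0, -1], [0, 0, 0, 0, 0, 0, -1], [0, 0, 0, 0, 0, 0, -1]])

```text
clock: 7.6
tcp_pos: [0.4986, 0.0378, 0.2269]
orientation: [0.001, -0.145, 0.989, 0.0]
wrist_force: [-0.0, 0.8, -0.9]
finger_gap: 0.0001
grip_force: 0.0
```

```bash
python3 - <<'E'
from h import *
snap('wrist','w3'); print(get_state()['tcp_pos'])
E
```

```text
[0.49770648 0.03788788 0.22551658]
```

View pics/w3.png

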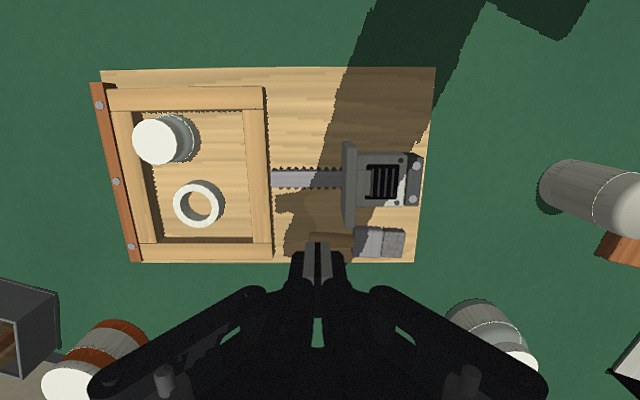

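The wrist picture shows the carriage against the stop block at (405,180), with the plate at column 347. The frame is still at the fence and the brush at (378,242) looks in place. I'll check the numbers before handing in.

```bash
python3 - <<'E'
from h import *
a,b=pt('w3',343,142,.08),pt('w3',344,226,.08); m=(a+b)/2
print('front',m,'travel',(m-np.array([.5152,-.0191,.08]))@[-.286,.958,0],'pad',pt('w3',385,192))
print('frame corner',pt('w1',281,86,.034),pt('w3',266,87,.034))
print('brush corner',pt('w1',417,228,.02),pt('w3',405,230,.02))
E
```

```text
front [0.48991996 0.06401704 0.08      ] travel 0.08685621829155532 pad [0.489929   0.11875169 0.05002184]
frame corner [ 0.4170541 -0.0480331  0.034    ] [ 0.41686507 -0.04685781  0.034     ]
brush corner [0.54019084 0.17347418 0.02      ] [0.5392185  0.17436899 0.02      ]
```

```bash
python3 -c "
from h import *
print(hand_in())"
```

```text
the job is handed in; nothing more can be done
None
```

I pressed the release pad fully down (its top now reads 50 mm), then pushed the jaw back until the force rose to 19 N with no further motion, so it is at the end stop. In the last picture the frame and brush were unmoved within measuring error, and the job is handed in at about 7.7 s on the clock.

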